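Stand the slumped slide boxes back in their row

ROBOT

A 6-joint arm with a two-finger parallel gripper is mounted at the origin on the work surface. World frame = base frame: x ahead of the robot, y to its left, z up, the work surface at z = 0. Lengths are in m, angles in rad, forces in N, time in s.
With the tool pointing down it reaches from about 0.4 to 0.825 m from the base axis. Payload 7 kg.
Tool frame: the origin (TCP) lies midway between the tips of the shut fingers; the grasp point (between the pads) lies 19 mm behind it; z points along the fingers, x is the direction in which the jaws open and shut, and the axes are right-handed (so a half turn about z gives the same grasp; the last joint's range is limited). The gripper opens to 88 mm and grips with 3 to 60 N. Pads are 19 mm wide; open, the fingers measure 130 mm over their backs; the gripper's body (78 mm by 193 mm) begins 47 mm behind the grasp point.
Start: joints at [1.622, 0.359, 0.012, 0, -1.224, -0.288], TCP at [0.158, 0.656, 0.227] pointing down, gripper open.
Joint ranges: [-3.07, 3.07], [-1.43, 2.12], [-1.02, 1.25], [-3.03, 1.67], [-3.05, -0], [-3.03, 3.03]. Speed limits (rad/s): [2.39, 2.39, 3.01, 3.14, 3.14, 3.14].

INTERFACE

Orientations are given as [roll, pitch, yaw] about the fixed x, y, z axes, in that order (R = Rz(yaw) Ry(pitch) Rx(roll)).
In Python, from station import status, eyes, workorder gives the robot as it stands.
- The arm moves only by the shell command python3 -m jog 'ROWS' [OPENING] [FORCE]. ROWS is JSON, a list of rows, each a list of 6 numbers: the shift along the world's x, y, z in mm, then the turn, a rotation vector about the world's x, y, z in rad. A call has 1 to 12 rows; each row shifts and turns the pose as measured when the row begins; what a row does not reach is not made up. A row lasts 1/10 s, in which the tool goes at most 50 mm and 8.59 degrees, less where a joint would pass 70% of its speed; a pose out of reach is approached as far as the arm can. A call with a gripper value outside its range is refused whole. OPENING is the opening, from 0 (shut) to 1 (fully open), set as the call begins (- or left out, the last holds). The fingers move at their own pace and stop on an object; FORCE is the grip in N (left out, the last holds). Time passes only in rows, so rows that do not move let the fingers close. It gives the time, the measured TCP pose, the force and the opening at its end, in the units of the state.
- status.get_state(): the state, without advancing time (a new reading comes with each control period).
- eyes.grab_frame(name): name is "scene" or "top" or "wrist"; returns the picture (400x640x3 uint8, blue, green, red); there is no depth.
- eyes.calibration(name): a dict with "camera_matrix" (3x3 intrinsics, pixels), "cam_to_world" (4x4, takes a point from camera to world coordinates); the wrist camera has in their place "hand_eye" (4x4, takes a point from camera to tool coordinates, whose origin is the TCP and whose axes are the tool frame's). Camera axes: x right, y up, looking along -z (the intrinsics and any distortion apply to the point x, -y, -z); pixel columns grow to the right and rows downward; lengths in m; the calibration is good to about 2 mm. A picture is of the moment at which its call begins: read the wrist's pose just before it. calibration takes no time and is no camera call.
- workorder.job_done(): hands the job in, once; it reports no verdict.
The state is a dict: "t": time; "q": joint angles; "qd": joint speeds; "joint_efforts": joint torques, N m; "eef_pos": TCP position; "ee_rot": TCP orientation; "force": force on the tool from outside, world axes, zero at the start; "moment": the same for the moment, N m; "width": finger opening in m.
Only numpy, scipy, OpenCV 4.12 (cv2) and the standard library are available. Lean on these libraries where they do the work, as an engineer would, in place of code of your own. Each camera call takes 0.05 s, during which the arm holds its last target. There are 200 camera calls.

TASK

Two of the four microscope-slide boxes have slumped over sideways onto the lamp control unit. By pushing only, gently because the slides inside are glass, stand both back upright and push them along the bench until all four boxes stand close together as one row against the slide cabinet. Do not lift or topple any box, and leave the other things on the bench where they are.

Things in the scene. Friction and masses are not known exactly. Their poses are not given: they have to be found in the camera images.
- cabinet: Grey bench-top slide cabinet with four shallow drawers facing the robot, fixed; 240 mm deep (x) x 170 mm wide (y) x 155 mm high, with a flat cardboard slide tray (18 mm high) on top. Origin: centre of its underside; x points away from the drawer fronts, y along the row, away from the boxes. The row of boxes stands against its right (-y) face, which lies 85 mm from the origin.
- lamp_unit: Off-white control unit of a microscope lamp, fixed, with a dial and switch facing the robot; 190 mm deep (x) x 130 mm wide (y) x 50 mm high, same directions as the cabinet. Origin: centre of its underside. The slumped boxes lean on its upper +y edge.
- stand_1_center (a point): Centre of the first standing slide box, the one touching the cabinet. All four boxes are alike: closed dark blue-grey plastic boxes 208 mm deep (x) x 34 mm thick (y, along the row) x 97 mm high (z, from the hinge side they stand on to the catches on top), about 0.35 kg, loose. The point is half-way in all three sizes and has the box's axes (x the depth, y through the thickness towards the cabinet, z up when it stands).
- stand_2_center (a point): Centre of the second standing slide box, touching the first one; same size and axes.
- slump_1_center (a point): Centre of the inner slumped slide box, nearer to the standing ones; same size and axes. It leans about 0.75 rad to -y, on its lower -y long edge, against the outer slumped box, its foot clear of the standing boxes, so that once upright it leaves a gap of 10 to 30 mm to them.
- slump_2_center (a point): Centre of the outer slumped slide box; same size and axes. It leans about 0.75 rad to -y, on its lower -y long edge and on the lamp unit, its upper part jutting out over the lamp unit. Pushed at its upper edge it turns about its foot edge, and the foot may slide a little on the bench; once within about 0.3 rad of upright a box falls upright by itself.
- reagent: Amber bottle with black cap, 60 mm across, 120 mm high, loose; bystander. Origin: centre of its underside.
- oil: Small white dropper bottle with black cap, 28 mm across, 55 mm high, loose, standing beyond the slumped boxes, seen from the robot; bystander. Origin: centre of its underside.
- beaker: Glass beaker, 70 mm across, 90 mm high, loose; bystander. Origin: centre of its underside.
- dish: Clear Petri dish, 90 mm across, 16 mm high, loose, beyond the boxes; bystander. Origin: centre of its underside.
- nipple: Steel vacuum flange fitting (spool), 55 mm across, 70 mm high, loose; bystander. Origin: centre of its underside.
- mailer: White slide mailer lying flat, 85 x 34 x 22 mm, loose; bystander. Origin: centre of its underside.

How it is judged:
On the way:
1. both slumped boxes stand upright (angle between each of slump_1_center, slump_2_center's own z axis and vertical below 0.1 rad), for 0.2 s.
At the end, for the whole second after the job is handed in: All four boxes stand upright (within 0.06 rad) as one row against the cabinet: each gap between neighbours under 10 mm (box centres under 44 mm apart along the row, under 55 mm in all), and the first box within 10 mm of the cabinet (angle between each of stand_1_center, stand_2_center, slump_1_center, slump_2_center's own z axis and vertical below 0.06 rad and y of stand_2_center in the frame of stand_1_center above -0.044 m and horizontal distance between stand_2_center and stand_1_center below 0.055 m and y of slump_1_center in the frame of stand_2_center above -0.044 m and horizontal distance between slump_1_center and stand_2_center below 0.055 m and y of slump_2_center in the frame of slump_1_center above -0.044 m and horizontal distance between slump_2_center and slump_1_center below 0.055 m and y of stand_1_center in the frame of cabinet above -0.112 m); the robot touches nothing.
It fails at once if a slide box is lifted off the bench (its centre more than 20 mm above its standing height) (height (world z) of any of stand_1_center, stand_2_center, slump_1_center, slump_2_center above 0.07 m).
It fails at once if a slide box is toppled flat, or a standing one is knocked over (angle between any of stand_1_center, stand_2_center's own z axis and vertical above 0.35 rad or angle between any of slump_1_center, slump_2_center's own z axis and vertical above 1.1 rad).
It fails at once if a slide box is thrown or slammed (its centre moves faster than 0.6 m/s) (linear speed of any of stand_1, stand_2, slump_1, slump_2 above 0.6 m/s).
It fails at once if another thing on the bench is moved more than 25 mm (distance of any of reagent, oil, beaker, dish, nipple, mailer from where it was at the start of the episode above 0.025 m).
It also fails if it takes over 40 s, if anything falls off the work surface, if the arm or the gripper's body presses on something with over 40 N, if the wrist force passes 120 N, or if a joint passes its speed limit or range.

## Working session

There is one attempt and no reset: what is moved stays moved. The work goes in short steps, Python scripts to look and compute and a shell command to move; the robot and the scene stay as the last step left them, time stands still between calls to the robot, and variables do not carry over. Pictures are saved under pics/ and viewed, about 8 in all and at most 12, crops included, and the job is handed in when it is done.

```bash
mkdir -p pics; ls; python3 - <<'E'
from station import status, eyes
import cv2,numpy as np
s=status.get_state();print({k:np.round(v,3).tolist() for k,v in s.items()})
for n in("scene","top"):
    cv2.imwrite(f"pics/{n}0.png",eyes.grab_frame(n))
    c=eyes.calibration(n);print(n,{k:np.round(v,4).tolist() if not isinstance(v,str) else v for k,v in c.items()})
E
```

```text
pics
{'t': 0.0, 'q': [1.622, 0.359, 0.011, -0.0, -1.224, -0.288], 'qd': [-0.001, 0.0, -0.001, -0.0, -0.002, 0.0], 'joint_efforts': [0.001, -58.272, 29.306, 6.997, 0.007, -0.0], 'eef_pos': [0.158, 0.656, 0.226], 'ee_rot': [-3.141, -0.002, -1.808], 'force': [0.268, 0.196, 0.255], 'moment': [-0.011, 0.006, 0.035], 'width': 0.088}
scene {'camera_matrix': [[456.5551, 0.0, 321.9928], [0.0, 456.5551, 200.2792], [0.0, 0.0, 1.0]], 'cam_to_world': [[0.6843, -0.5338, 0.4967, 1.1112], [0.7292, 0.5013, -0.4658, -0.5726], [-0.0003, 0.6809, 0.7323, 0.8825], [0.0, 0.0, 0.0, 1.0]]}
top {'camera_matrix': [[513.5337, 0.0, 313.454], [0.0, 513.5337, 202.3928], [0.0, 0.0, 1.0]], 'cam_to_world': [[0.0204, 0.9855, -0.1683, 0.3601], [-0.9996, 0.023, 0.0137, -0.0444], [0.0174, 0.168, 0.9856, 1.1507], [0.0, 0.0, 0.0, 1.0]]}
```

View pics/scene0.png

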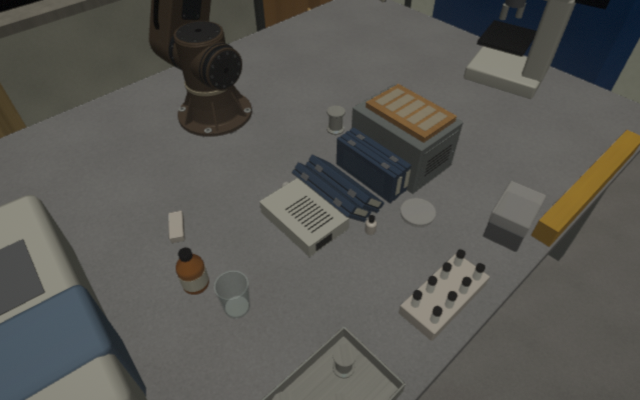

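View pics/top0.png

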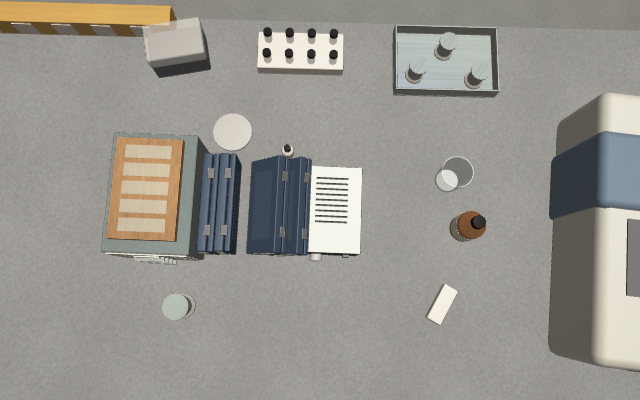

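The scene shows the row beyond the robot. In the top view the cabinet is at columns 103–205, the standing boxes at 198–240, the slumped boxes at 248–310, the lamp unit at 310–361, and the oil bottle at (288,150), just beyond the slumped boxes. I'll enlarge this area.

```bash
cat > h.py <<'E'
from station import status, eyes
import cv2,numpy as np
def ray(n,u,v,z):
    "world point on plane z seen at pixel u,v"
    c=eyes.calibration(n);K=np.array(c["camera_matrix"]);T=np.array(c["cam_to_world"])
    d=T[:3,:3]@(np.linalg.inv(K)@[u,v,1]*[1,-1,-1]);o=T[:3,3]
    return o+d*(z-o[2])/d[2]
def crop(n,x0,y0,w,h,k,name):
    im=eyes.grab_frame(n);cv2.imwrite(f"pics/{name}.png",cv2.resize(im[y0:y0+h,x0:x0+w],None,fx=k,fy=k,interpolation=cv2.INTER_CUBIC))
E
python3 -c "
from h import *
crop('top',190,125,180,145,4,'top1')
crop('scene',250,120,180,145,4,'scene1')"
```

```text
(no output)
```

View pics/top1.png

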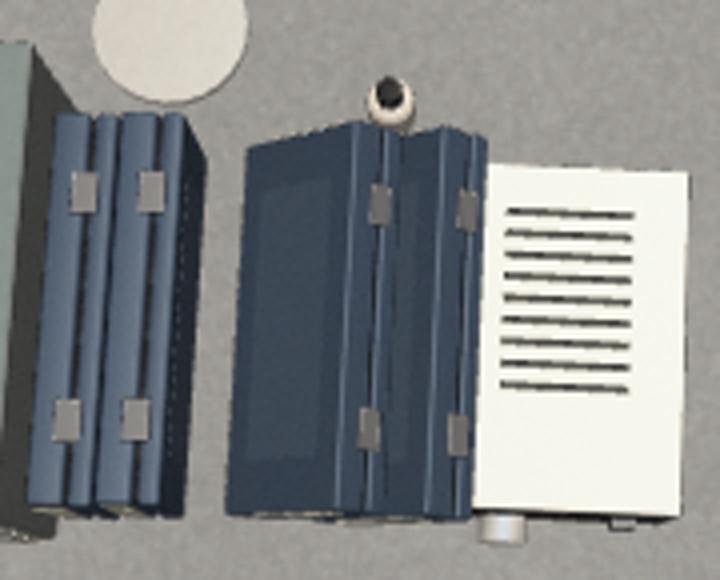

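View pics/scene1.png

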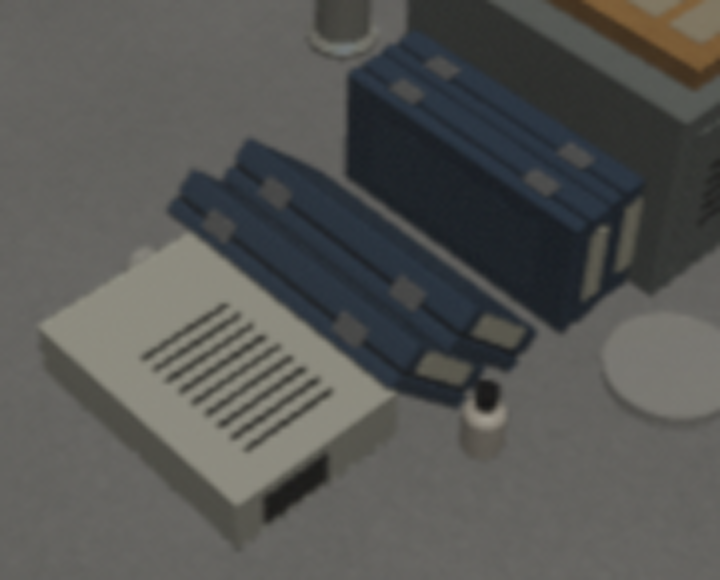

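The top crop shows the near edges of the slumped boxes' upper faces at crop columns of about 340–358 (inner) and 430–445 to 472–487 (outer). The lamp unit's left edge is at about 487→474. The scene crop agrees, and shows the oil bottle close to the far end of the outer slumped box. Next I'll convert these to world positions.

```bash
python3 - <<'E'
from h import *
P={'s1 far':(55,115,.097),'s1 near':(28,503,.097),'s2 -y top far':(187,115,.097),'s2 -y near':(160,515,.097),
'sl1 B far':(247,147,.023),'sl1 B near':(226,513,.023),'sl1 top+y far':(358,122,.094),'sl1 top+y near':(338,514,.094),
'sl2 top+y far':(445,127,.094),'sl2 near':(430,518,.094),'sl2 top-y far':(487,138,.071),'sl2 top-y near':(472,517,.071),
'lamp far':(487,165,.05),'lamp near':(474,508,.05),'lampR far':(690,173,.05),'lampR near':(680,516,.05),'knob':(500,543,.025),'oil cap':(389,92,.055)}
for k,(u,v,z) in P.items(): print(k,ray('top',190+u/4,125+v/4,z).round(3))
print('cab top right far/near',ray('top',203,137,.155).round(3),ray('top',188,250,.155).round(3), 'oil sc',ray('scene',250+480/4,120+455/4,0).round(3))
c=eyes.calibration('wrist');print(np.round(c['hand_eye'],3).tolist())
E
```

```text
s1 far [0.639 0.174 0.097]
s1 near [0.434 0.177 0.097]
s2 -y top far [0.64  0.105 0.097]
s2 -y near [0.43  0.109 0.097]
sl1 B far [0.642 0.081 0.023]
sl1 B near [0.436 0.084 0.023]
sl1 top+y far [0.64  0.015 0.094]
sl1 top+y near [0.432 0.019 0.094]
sl2 top+y far [ 0.638 -0.031  0.094]
sl2 near [ 0.431 -0.029  0.094]
sl2 top-y far [ 0.639 -0.054  0.071]
sl2 top-y near [ 0.434 -0.05   0.071]
lamp far [ 0.629 -0.054  0.05 ]
lamp near [ 0.44  -0.051  0.05 ]
lampR far [ 0.627 -0.166  0.05 ]
lampR near [ 0.438 -0.162  0.05 ]
knob [ 0.423 -0.066  0.025]
oil cap [0.667 0.001 0.055]
cab top right far/near [0.658 0.166 0.155] [0.431 0.182 0.155] oil sc [ 0.676 -0.002 -0.   ]
[[1.0, 0.0, 0.001, -0.001], [0.0, -0.957, -0.29, -0.078], [0.001, 0.29, -0.957, -0.157], [0.0, 0.0, 0.0, 1.0]]
```

```bash
python3 -m jog '[[10,-20,10,0,0,-0.06],[20,-40,10,0,0,-0.12],[20,-40,0,0,0,-0.12],[20,-40,0,0,0,-0.12],[20,-40,0,0,0,-0.12],[20,-40,0,0,0,-0.12],[20,-40,0,0,0,-0.12],[20,-40,0,0,0,-0.12],[20,-40,0,0,0,-0.12],[20,-40,0,0,0,-0.12],[20,-40,0,0,0,-0.12],[20,-40,0,0,0,-0.05]]' 0 30
```

```text
t: 1.4
eef_pos: [0.3904, 0.1805, 0.2433]
ee_rot: [3.141, -0.003, 3.12]
force: [0.4, 1.1, -0.2]
width: 0.0013
```

```bash
python3 -m jog '[[20,-40,0,0.05,0,0],[25,-40,0,0.05,0,0],[25,-40,0,0.05,0,0],[25,-40,0,0.05,0,0],[25,-40,-10,0.05,0,0],[25,-40,-15,0.05,0,0],[10,-40,-20,0.05,0,0],[0,-15,-25,0,0,0],[0,0,-25,0,0,0],[0,0,-25,0,0,0]]' 0
```

```text
t: 2.4
eef_pos: [0.553, -0.1357, 0.1237]
ee_rot: [2.775, 0.009, 3.113]
force: [0.0, 0.4, -0.2]
width: 0.0006
```

```bash
python3 -m jog '[[-8,12,-22,0,0,0],[-8,12,-20,0,0,0],[0,10,-13,0,0,0],[0,5,-4,0,0,0],[0,0,0,0,0,0]]' && python3 -c "
from h import *
crop('scene',250,100,180,145,4,'scene2')"
```

```text
t: 2.9
eef_pos: [0.5331, -0.0969, 0.0571]
ee_rot: [2.774, -0.0, 3.109]
force: [-0.0, 0.8, -0.5]
width: 0.0005
```

View pics/scene2.png

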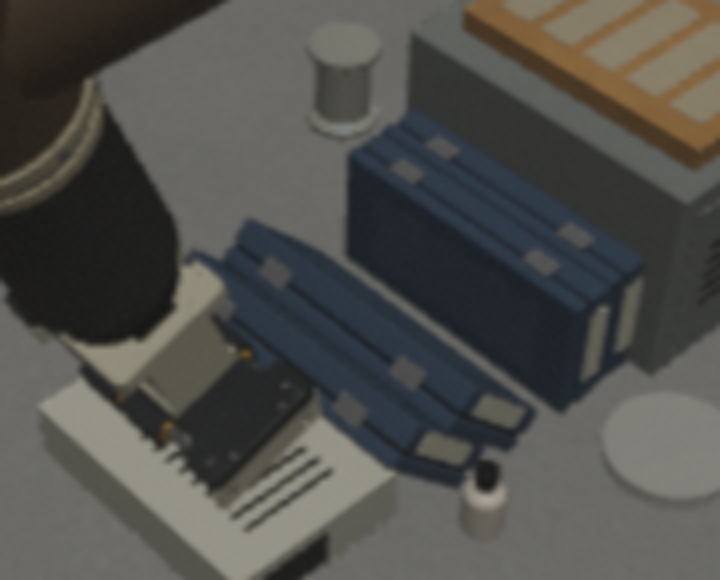

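The gripper is over the lamp unit, behind the outer box's upper edge (crop about (230,400)). The bystanders are untouched. Now I'll push gently towards +y.

```bash
python3 -m jog '[[0,6,1,0,0,0],[0,6,0,0,0,0],[0,6,0,0,0,0],[0,6,0,0,0,0],[0,6,0,0,0,0],[0,6,0,0,0,0],[0,6,0,0,0,0]]'
```

```text
t: 3.65
eef_pos: [0.5361, -0.0537, 0.0621]
ee_rot: [2.776, 0.007, 3.108]
force: [0.1, -3.5, 0.9]
width: 0.0006
```

```bash
python3 -m jog '[[0,5,0,0,0,0],[0,5,0,0,0,0],[0,5,-1,0,0,0],[0,5,-1,0,0,0],[0,5,-1,0,0,0]]' && python3 -m jog '[[0,4,0,0,0,0],[0,4,0,0,0,0],[0,4,0,0,0,0],[0,4,0,0,0,0]]' && python3 -c "
from h import *
crop('scene',250,100,180,145,4,'scene3')"
```

```text
t: 4.15
eef_pos: [0.5362, -0.0267, 0.059]
ee_rot: [2.776, 0.007, 3.109]
force: [0.0, -0.8, -1.1]
width: 0.0001
t: 4.55
eef_pos: [0.5357, -0.0085, 0.0585]
ee_rot: [2.775, 0.006, 3.109]
force: [-0.6, 0.0, -0.3]
width: 0.0001
```

View pics/scene3.png

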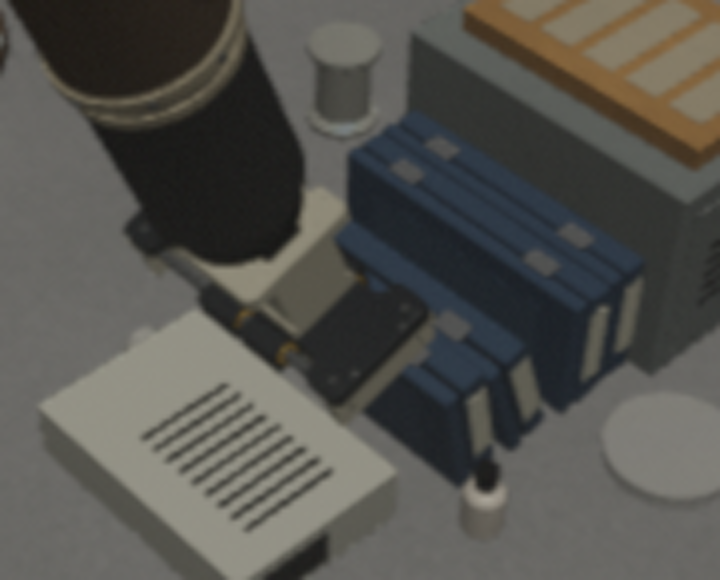

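The outer box looks upright (its top is at crop about (470,370)). The inner one still leans slightly on it (end face at about (520,390)). No contact force now, so I'll lower the tip and look again.

```bash
python3 -m jog '[[0,-2,-5,0,0,0],[0,0,-8,0,0,0],[0,0,-8,0,0,0],[0,0,-5,0,0,0],[0,0,-2,0,0,0]]' && python3 -c "
from h import *
crop('scene',320,130,120,100,6,'scene4')"
```

```text
t: 5.1
eef_pos: [0.5354, -0.0102, 0.0278]
ee_rot: [2.775, 0.006, 3.108]
force: [-0.4, 0.2, 0.5]
width: 0.0005
```

View pics/scene4.png

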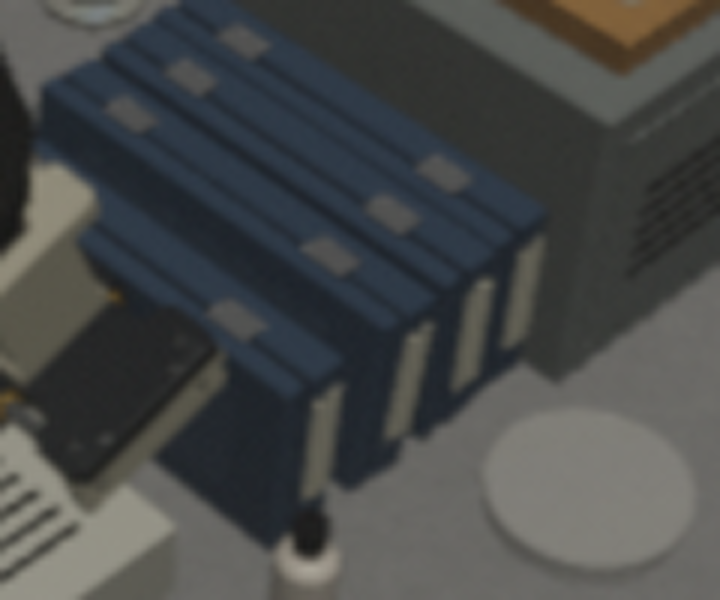

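The outer box is now upright alone. The inner one stands next to the standing pair with a small gap at the foot, and the oil bottle is untouched. Now a slow push at low height.

```bash
python3 -m jog '[[0,4,0,0,0,0],[0,4,0,0,0,0],[0,4,0,0,0,0],[0,4,0,0,0,0],[0,4,0,0,0,0]]' && python3 -m jog '[[0,3,-1,0,0,0],[0,3,0,0,0,0],[0,3,0,0,0,0]]' && python3 -c "
from h import *
crop('scene',320,130,120,100,6,'scene5')"
```

```text
t: 5.65
eef_pos: [0.5358, 0.0106, 0.0281]
ee_rot: [2.776, 0.006, 3.108]
force: [0.1, -3.0, 0.9]
width: 0.0005
t: 5.95
eef_pos: [0.5363, 0.0198, 0.0277]
ee_rot: [2.777, 0.008, 3.109]
force: [-0.0, -2.3, -1.0]
width: 0.0003
```

View pics/scene5.png

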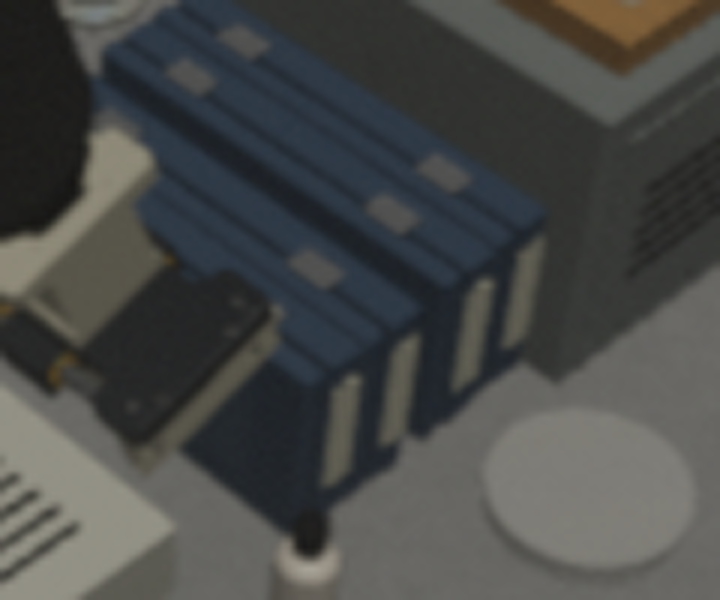

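Both boxes are upright and touching each other, with a gap of about 10 mm left to the standing pair. I'll continue until the force rises.

```bash
python3 -m jog '[[0,3,-1,0,0,0],[0,3,0,0,0,0],[0,3,0,0,0,0]]' && python3 -m jog '[[0,2,0,0,0,0],[0,2,0,0,0,0]]' && python3 -m jog '[[0,1,0,0,0,0],[0,1,0,0,0,0]]'
```

```text
t: 6.3
eef_pos: [0.5367, 0.0271, 0.0271]
ee_rot: [2.78, 0.009, 3.11]
force: [-1.2, -5.6, 0.5]
width: 0.0004
t: 6.5
eef_pos: [0.5368, 0.03, 0.0271]
ee_rot: [2.782, 0.01, 3.11]
force: [0.4, -6.3, 1.7]
width: 0.0001
t: 6.7
eef_pos: [0.5368, 0.0308, 0.0271]
ee_rot: [2.783, 0.01, 3.11]
force: [-0.9, -6.5, 2.5]
width: 0.0006
```

```bash
python3 -m jog '[[0,3,0,0,0,0],[0,3,0,0,0,0]]' && python3 -m jog '[[0,3,0,0,0,0],[0,3,0,0,0,0]]' && python3 -c "
from h import *
crop('scene',320,130,120,100,6,'scene6')"
```

```text
t: 6.9
eef_pos: [0.5371, 0.0349, 0.0271]
ee_rot: [2.786, 0.011, 3.11]
force: [-1.0, -9.4, 1.9]
width: 0.0004
t: 7.1
eef_pos: [0.5377, 0.0358, 0.0271]
ee_rot: [2.793, 0.012, 3.112]
force: [-1.1, -18.3, 4.4]
width: 0.0007
```

View pics/scene6.png

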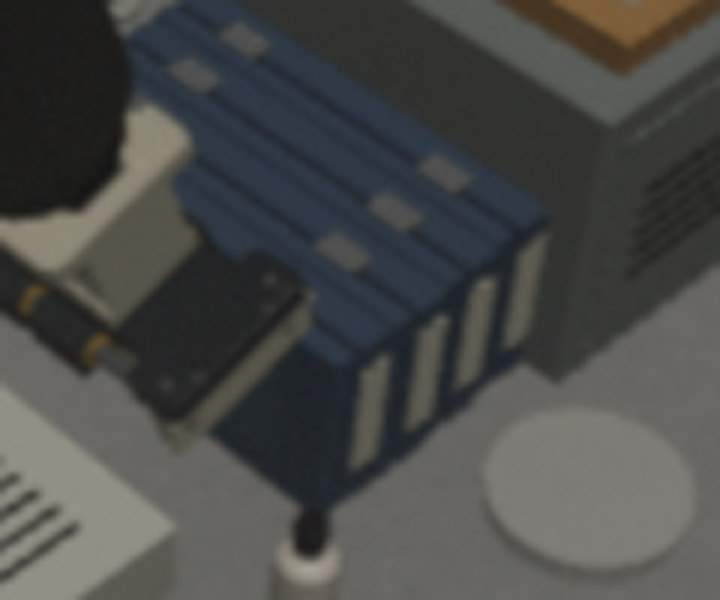

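All four boxes now form one tight row, and the force rose to 18 N against the cabinet. Backing off, then up.

```bash
python3 -m jog '[[0,-5,0,0,0,0],[0,-8,0,0,0,0],[0,-8,2,0,0,0],[0,-5,8,0,0,0],[0,-5,15,0,0,0],[0,-20,25,0,0,0],[0,-40,30,0,0,0],[0,-40,40,0,0,0],[0,-40,40,0,0,0],[0,-40,20,0,0,0],[0,-30,0,0,0,0],[0,0,0,0,0,0]]' && python3 -c "
from h import *
a=eyes.grab_frame('scene')[100:245,250:430];b=eyes.grab_frame('top')[125:270,190:370]
cv2.imwrite('pics/fin.png',cv2.resize(np.vstack([a,b]),None,fx=2,fy=2,interpolation=cv2.INTER_CUBIC))"
```

```text
t: 8.35
eef_pos: [0.5344, -0.2048, 0.2092]
ee_rot: [2.794, 0.013, 3.112]
force: [-0.3, 0.6, -0.7]
width: 0.0004
```

View pics/fin.png

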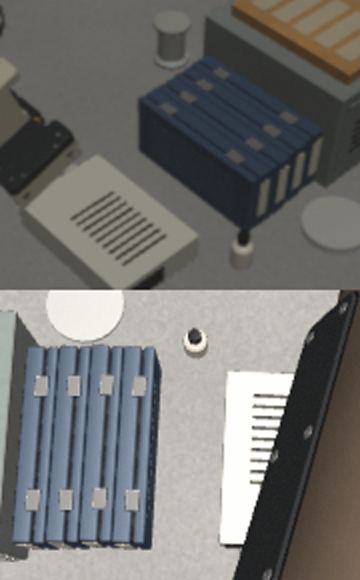

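The top view shows even catch spacing of 33 px in the 2x view, about 34 mm between boxes, so there are no gaps. All four stand upright against the cabinet and the arm is clear.

```bash
python3 -c "
from station import workorder,status
print(workorder.job_done(), status.get_state()['t'])"
```

```text
the job is handed in; nothing more can be done
the job is handed in; nothing more can be done
```

The job is handed in. In the last pictures, all four boxes stand upright in one tight row against the cabinet, and nothing failed or disagreed in my checks. No verdict was reported.

- **What I did:** With the fingers shut, I pushed the outer slumped box at its upper edge. Both slumped boxes came upright one after the other. I then lowered the tip to about 28 mm and slid both boxes along the bench until they met the standing pair. The highest force I read was 18 N, when the row closed against the cabinet.
- **Row:** The catches are evenly spaced at about 34 mm, one box thickness, so there are no visible gaps. I judged upright by eye in the pictures and did not measure the angles.
- **Bystanders:** The oil bottle, dish and steel fitting looked unmoved. The reagent bottle, beaker and mailer were outside the last crops, but the arm stayed well away from them.
- **Robot:** It had backed clear of everything by 8.35 s of the 40 s allowed.

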